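# Roll the waste-bottle caddy into its bay and crack the safety cap

### The arm

A 6-joint arm with a two-finger parallel gripper is mounted at the origin on a cart in front of the work surface, level with it; the furniture and walls round the work are solid. World frame = base frame: x ahead of the robot, y to its left, z up, the work surface at z = 0. Lengths are in m, angles in rad, forces in N, time in s.
With the tool pointing down it reaches from about 0.3 to 0.85 m from the base axis. Payload 5.4 kg.
Tool frame: the origin (TCP) lies midway between the tips of the shut fingers; the grasp point (between the pads) lies 19 mm behind it; x points along the fingers, y is the direction in which the jaws open and shut, and the axes are right-handed (so a half turn about x gives the same grasp; the last joint's range is limited). The gripper opens to 85 mm and grips with 20 to 120 N. Pads are 22 mm wide; open, the fingers measure 114 mm over their backs; the gripper's body (76 mm by 85 mm) begins 54 mm behind the grasp point. The pads swing forward as they close: fully open they stand 13 mm farther back than shut.
Start: joints at [-0.21, 0.158, 1.597, -0, 1.386, -0.21], TCP at [0.575, -0, 0.231] pointing down, gripper open.
Joint ranges: [-2.91, 2.91], [-0.94, 2.29], [0.18, 2.7], [-1.29, 4.43], [0.17, 2.64], [-3, 3]. Speed limits (rad/s): [2.57, 2.57, 3.14, 3.14, 3.14, 3.14].

### API

Orientations are given as a unit quaternion [x, y, z, w].
In Python, from plant import sense, get_image, camera_info, hand_in, masks_of gives the robot as it stands.
- The arm moves only by the shell command python3 -m handwheel 'ROWS'. ROWS is JSON, one flat list of numbers, 7 for each row, row after row: the finger opening in cm, from 0 to 8.54, then the shift along the tool's x, y, z in cm, then the turn, a rotation vector about the tool's x, y, z in degrees. In form: [jaw, x, y, z, wx, wy, wz, jaw, x, y, z, wx, wy, wz, ...]. A call has 1 to 20 rows; each row shifts and turns the commanded pose from where the row before left it, along the tool's axes as they then stand; what a row does not reach is not made up. A row lasts 1/10 s, in which the tool goes at most 50 mm and 8.59 degrees, less where a joint would pass 70% of its speed; a pose out of reach is approached as far as the arm can. A call with a gripper value outside its range is refused whole. The fingers move at their own pace and stop on an object; the grip force is fixed at half the most. Time passes only in rows, so rows that do not move let the fingers close. It gives the time, the measured TCP pose, the force and the opening at its end, in the units of the state.
- sense(): the state, without advancing time (a new reading comes with each control period).
- get_image(name): name is "scene" or "side" or "wrist"; returns the picture (384x512x3 uint8, red, green, blue); there is no depth.
- camera_info(name): a dict with "mtx" (3x3 intrinsics, pixels), "origin" and "attitude" of the camera in the world. Camera axes: x right, y down, z forward; pixel columns grow to the right and rows downward; lengths in m; the calibration is good to about 2 mm. A picture is of the moment at which its call begins: read the wrist's pose just before it. camera_info takes no time and is no camera call; for the wrist camera it gives the pose at the moment of the call.
- hand_in(): hands the job in, once; it reports no verdict.
Trained networks look in the newest picture that a camera, given by its name, has taken for a name from the list of things; names that differ only in an ending like _2 or _b are one class to them, and where a whole thing is asked for, a point or a joint stands for the part that bears it (a point fixed in the world has none). Each returns a list of dicts, best first, with "p" (0 to 1); they miss things now and then, are a little off and sometimes report something else, mostly with a low value. They report only what shows in the picture. A call takes as long as a camera call.
- masks_of(camera, thing): "mask" (384x512 bool, what is visible of it) and "bbox" ([centre column, centre row, width, height] in pixels, round what is visible of it).
The state is a dict: "time": time; "joint_positions": joint angles; "joint_velocities": joint speeds; "tau": joint torques, N m; "tool_pos": TCP position; "tool_rot": TCP orientation; "contact_force": force on the tool from outside, world axes, zero at the start; "wrist_torque": the same for the moment, N m; "finger_gap": opening from 0.0 (shut) to 1.0 (fully open).
Only numpy, scipy, OpenCV 4.12 (cv2) and the standard library are available. Lean on these libraries where they do the work, as an engineer would, in place of code of your own. Each camera call takes 0.05 s, during which the arm holds its last target. There are 200 camera calls.

### The job

Push the small wheeled bottle caddy forward on its wheels until both swivel castors trail straight behind, then steer it nose first into the tube-rail parking bay and bring it fully home against the stop without ramming it. Once it is parked, press and turn the bottle's safety cap anticlockwise (turned without being pressed hard down it just slips round) to loosen it by 60 degrees or a little more, and leave the caddy parked with its castors straight and the other things on the bench undisturbed.

Things in the scene. Friction and masses are not known exactly. Their poses are not given: they have to be found in the camera images.
- caddy: Aluminium bottle caddy, 190 x 120 mm over its four round rubber corner buffers (10 mm radius, 39 to 53 mm above the worktop), deck top at 50 mm, about 0.8 kg with the white round bottle fixed on it in a wire hoop. Origin on the worktop under the middle of the deck; x forward (nose, away from the handle), y left, z up.
- front_axle (a point): Point on the worktop under the middle of the front axle, 56 mm ahead of the caddy's origin. The two fixed front wheels (30 mm) run on it: the caddy rolls along its x and turns about this point, but resists being dragged sideways here. The two castors are 112 mm farther back, 36 mm left and right.
- grip (a point): Middle of the push handle's grip: a rubber-covered bar along the caddy's y, 64 mm long, 14 mm thick along x, 18 mm high, its middle 165 mm above the worktop and 93 mm behind the caddy's origin. It can be pinched across its thickness from above.
- nose (a point): Foremost point of the caddy on its centre line, 95 mm ahead of its origin, 46 mm above the worktop, level with the fronts of the front buffers; axes as the caddy's.
- castor_left (a joint): Swivel angle of the left castor, rad, anticlockwise from above positive; 0 (or a whole turn) = trailing straight, wheel 15 mm behind its pivot. Turns freely; pushed straight forward, a swivelled castor swings to about 0 in 50 mm of travel.
- castor_right (a joint): The same for the right castor.
- tread_left (a point): Centre of the left castor's wheel; trailing straight it lies 71 mm behind the caddy's origin and 36 mm left of its centre line.
- tread_right (a point): The same for the right castor, 36 mm right of the centre line.
- bay: Parking bay fixed to the worktop: a U of 12 mm steel tube on posts, top at 52 mm. Origin on the worktop under the inner face of the stop (closed end), on the centre line; x points into the bay, the way the caddy drives, z up. Rails are 134 mm apart inside (7 mm to spare each side of the caddy) from the stop back to x = -0.135, then flare to 196 mm at the mouth, x = -0.190.
- cap_top (a point): Centre of the top of the white safety cap, on its axis: 14 mm ahead of the caddy's origin, 175 mm above the worktop when not pressed. The ribbed outer shell, 56 mm across, 24 mm high, spins free on a spring: 2.4 N per mm down to a firm stop at 6 mm (14 N). Pressed 5 mm or more (12 N), its teeth drive the inner cap after up to 36 degrees of idle turn; let up, it slips round.
- cap_thread (a joint): Turn of the threaded inner cap, rad: 0 = tight, grows anticlockwise from above (loosening), needs about 0.12 N m, stays where left. If tooth stands on tooth the shell sticks about 3 mm down until turned a little; the force then drops: press again. The bay's rails keep the caddy from swinging round.
- flask: Bystander: glass volumetric flask, 79 mm across, 183 mm high, origin under its middle.
- slide_box: Bystander: white cardboard slide box, 53 x 77 x 22 mm, origin under its middle.

How it is judged:
By the outcome, as a careful person would: the job done as asked, in the order asked, and still so for the second after the job is handed in, with the robot touching nothing.
It also fails if it takes over 67 s, if anything falls off the work surface, if the arm or the gripper's body presses on something with over 40 N, if the wrist force passes 120 N, or if a joint passes its speed limit or range.

## Working session

There is one attempt and no reset: what is moved stays moved. The work goes in short steps, Python scripts to look and compute and a shell command to move; the robot and the scene stay as the last step left them, time stands still between calls to the robot, and variables do not carry over. Pictures are saved under pics/ and viewed, about 8 in all and at most 12, crops included, and the job is handed in when it is done.

```bash
ls; mkdir -p pics; python3 - <<'E'
from plant import *
import cv2,numpy as np
s=sense();print(s)
a=get_image("scene");b=get_image("side")
cv2.imwrite("pics/a.png",cv2.cvtColor(np.vstack([a,b])[:, :],cv2.COLOR_RGB2BGR)) if 0 else None
im=np.hstack([a,b]);im=cv2.resize(im,(800,300),interpolation=cv2.INTER_AREA)
cv2.imwrite("pics/a.png",cv2.cvtColor(a,cv2.COLOR_RGB2BGR))
cv2.imwrite("pics/b.png",cv2.cvtColor(b,cv2.COLOR_RGB2BGR))
for c in("scene","side","wrist"):print(c,camera_info(c))
for c in("scene","side"):
  for t in("caddy","bay","grip","cap_top","flask","slide_box","castor_left","castor_right"):
    print(c,t,[(round(float(d["p"]),2),np.round(d["bbox"],1).tolist()) for d in masks_of(c,t)][:2])
E
```

```text
pics
{'time': 0.0, 'joint_positions': array([-2.10145807e-01,  1.59082852e-01,  1.59824406e+00,  1.30152822e-05,
        1.38617482e+00, -2.10120872e-01]), 'joint_velocities': array([ 0.00188598, -0.00088833,  0.00046009, -0.00053343,  0.00145802,
       -0.00037851]), 'tau': array([ 1.96016467e-04, -3.96006632e+01, -3.31426942e+01, -2.07608541e-04,
        8.36965773e-03, -3.09808388e-05]), 'tool_pos': array([5.74401755e-01, 8.41148896e-05, 2.30291976e-01]), 'tool_rot': array([ 0.49964318,  0.50056172, -0.50037003,  0.49942415]), 'contact_force': array([ 0.22162914, -0.91038264, -0.40483781]), 'wrist_torque': array([-0.04815355, -0.00156312, -0.00727239]), 'finger_gap': 1.0024735993768012}
scene {'mtx': array([[397.82272297,   0.        , 258.87096981],
       [  0.        , 397.82272297, 189.8675582 ],
       [  0.        ,   0.        ,   1.        ]]), 'origin': array([ 0.01648999, -0.78401444,  0.97423504]), 'attitude': array([ 0.87329667, -0.24448065,  0.12323547, -0.40298282])}
side {'mtx': array([[416.41967874,   0.        , 258.92452179],
       [  0.        , 416.41967874, 
[... 601 characters left out ...]
73.6, 61.5, 54.9])]
scene grip []
scene cap_top [(0.65, [307.5, 219.7, 23.8, 20.4]), (0.48, [311.1, 245.8, 69.5, 68.5])]
scene flask [(0.93, [296.6, 174.2, 21.9, 45.3])]
scene slide_box [(0.55, [195.7, 221.7, 23.5, 19.0])]
scene castor_left [(0.3, [229.1, 175.1, 63.6, 52.8])]
scene castor_right []
side caddy [(0.63, [251.0, 157.8, 37.2, 49.5]), (0.6, [322.6, 240.5, 23.3, 27.2])]
side bay [(0.73, [255.7, 282.2, 77.0, 68.4]), (0.27, [252.9, 155.5, 40.0, 59.6])]
side grip [(0.87, [253.6, 154.7, 37.6, 59.9])]
side cap_top [(0.69, [251.4, 140.8, 18.5, 13.3])]
side flask [(0.82, [191.1, 208.6, 30.7, 51.0])]
side slide_box [(0.7, [323.0, 240.9, 23.2, 26.2])]
side castor_left []
side castor_right []
```

```bash
python3 - <<'E'
import cv2,numpy as np
a=cv2.imread("pics/a.png");b=cv2.imread("pics/b.png")
a=cv2.resize(a[130:290,160:370],None,fx=3.8,fy=3.6) ; b=b
cv2.imwrite("pics/a1.png",a)
b=cv2.resize(b[110:330,150:360],None,fx=2.7,fy=2.7,interpolation=cv2.INTER_CUBIC);cv2.imwrite("pics/b1.png",b)
E
```

```text
(no output)
```

View pics/a1.png

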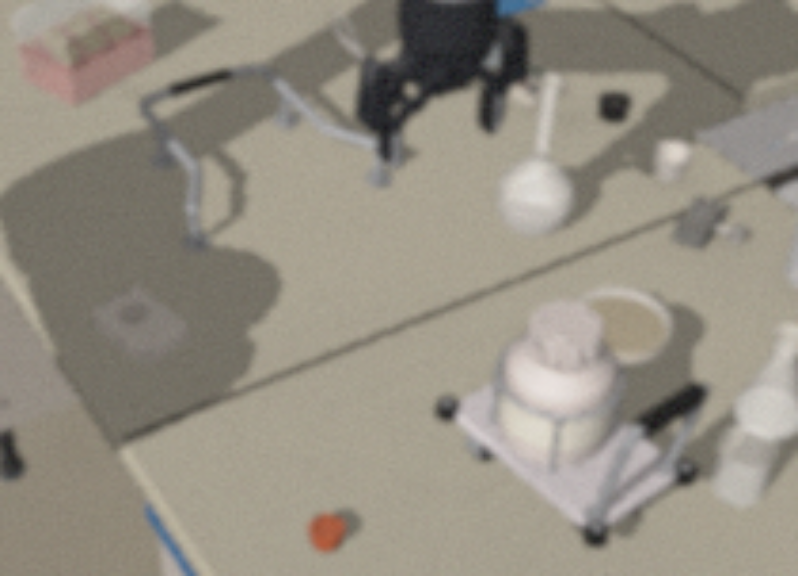

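View pics/b1.png

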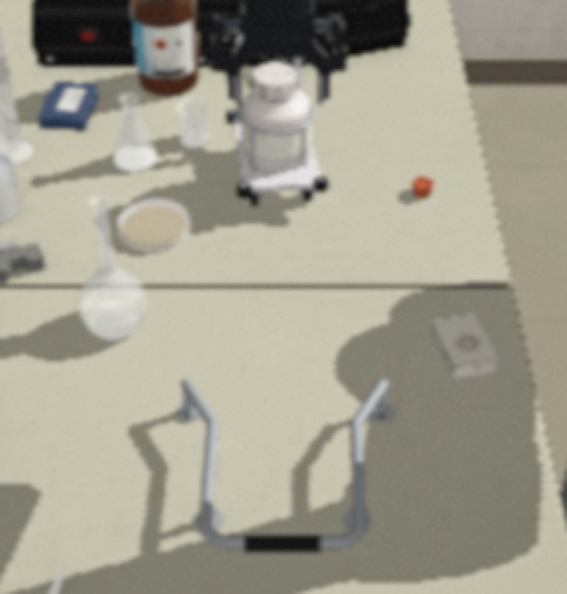

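Scene view: the caddy is at lower right (cap crop (566,318)), with its nose toward the upper left and the bay. Side view: the bay mouth ends are at crop (185,382) and (387,382), the stop at row 543, and the caddy's front buffers at (243,190) and (318,185). The flask and slide box sit clear to either side.

```bash
cat > h.py <<'E'
from plant import *
import cv2,numpy as np
from scipy.spatial.transform import Rotation as R
def pt(cam,u,v,z,ci=None):
    c=ci or camera_info(cam);d=R.from_quat(c["attitude"]).as_matrix()@np.linalg.inv(c["mtx"])@[u,v,1]
    o=c["origin"];return o+d*(z-o[2])/d[2]
def pix(cam,P,ci=None):
    c=ci or camera_info(cam);p=c["mtx"]@R.from_quat(c["attitude"]).as_matrix().T@(np.array(P)-c["origin"]);return p[:2]/p[2]
def xf(p,L):  # p=(x,y,yaw)
    c,s=np.cos(p[2]),np.sin(p[2]);return np.array([p[0]+c*L[0]-s*L[1],p[1]+s*L[0]+c*L[1],L[2]])
E
python3 - <<'E'
from h import *
sc=lambda x,y:(160+x/3.8,130+y/3.6); sd=lambda x,y:(150+x/2.7,110+y/2.7)
def P(n,c,f,x,y,z):print(n,c,np.round(pt(c,*f(x,y),z),3))
P("cap","scene",sc,567,318,.175);P("cap","side",sd,275,75,.175)
for x,y in((447,406),(595,533),(684,470)):P("buf","scene",sc,x,y,.046)
P("grip a","scene",sc,645,427,.170);P("grip b","scene",sc,703,390,.170)
P("bufFR","side",sd,243,190,.046);P("bufF","side",sd,319,185,.046);P("bufR","side",sd,233,117,.046)
for x,y in((185,382),(387,382),(211,425),(358,422),(208,520),(361,520),(245,543),(320,543)):P("bay","side",sd,x,y,.046)
for x,y in((145,103),(270,70),(193,240),(195,172)):P("bay","scene",sc,x,y,.046)
P("flask","side",sd,112,325,.01);P("box","side",sd,465,345,.02);P("red","side",sd,423,190,.01);P("dish","side",sd,152,228,.01);P("amber","side",sd,166,85,.0);P("beaker","side",sd,195,145,.0);P("erl","side",sd,134,165,.0)
E
```

```text
cap scene [ 0.586 -0.168  0.175]
cap side [ 0.58  -0.161  0.175]
buf scene [ 0.525 -0.106  0.046]
buf scene [ 0.546 -0.276  0.046]
buf scene [ 0.647 -0.261  0.046]
grip a scene [ 0.566 -0.285  0.17 ]
grip b scene [ 0.626 -0.278  0.17 ]
bufFR side [ 0.621 -0.089  0.046]
bufF side [ 0.523 -0.1    0.046]
bufR side [ 0.641 -0.256  0.046]
bay side [0.672 0.243 0.046]
bay side [0.458 0.243 0.046]
bay side [0.641 0.302 0.046]
bay side [0.491 0.298 0.046]
bay side [0.638 0.417 0.046]
bay side [0.494 0.417 0.046]
bay side [0.602 0.442 0.046]
bay side [0.533 0.442 0.046]
bay scene [0.504 0.429 0.046]
bay scene [0.647 0.419 0.046]
bay scene [0.444 0.197 0.046]
bay scene [0.494 0.292 0.046]
flask side [0.768 0.121 0.01 ]
box side [0.363 0.163 0.02 ]
red side [ 0.382 -0.135  0.01 ]
dish side [ 0.738 -0.056  0.01 ]
amber side [ 0.752 -0.412  0.   ]
beaker side [ 0.697 -0.253  0.   ]
erl side [ 0.778 -0.205  0.   ]
```

```bash
python3 -m handwheel '[8.5,-0.3,0.2,2.7,0,0,0, 8.5,-0.3,0.2,2.7,0,0,0, 8.5,-0.3,0.2,2.7,0,0,0, 8.5,-0.3,0.2,2.7,0,0,0, 8.5,-0.3,0.2,2.7,0,0,0, 8.5,-0.3,0.2,2.7,0,0,0, 8.5,-0.3,0.2,2.7,0,0,0, 8.5,-0.3,0.2,2.7,0,0,0, 8.5,-0.3,0.2,2.7,0,0,0, 8.5,-0.3,0.3,2.9,0,0,0, 8.5,0,0,0,8.3,0,0, 8.5,0,0,0,8.3,0,0, 8.5,0,0,0,8.3,0,0, 8.5,0,0,0,8.3,0,0, 8.5,0,0,0,8.3,0,0, 8.5,0,0,0,8.3,0,0, 8.5,0,0,0,8.3,0,0, 8.5,0,0,0,8.3,0,0, 8.5,0,0,0,8.3,0,0, 8.5,0,0,0,8,0,0]'; python3 - <<'E'
from h import *
s=sense();print(s["tool_pos"],s["joint_positions"],R.from_quat(s["tool_rot"]).as_matrix()[:,1])
w=get_image("wrist");b=get_image("side");cv2.imwrite("pics/c.png",cv2.cvtColor(w,cv2.COLOR_RGB2BGR))
ci=camera_info("wrist")
for t in("grip","caddy"):
  for d in masks_of("wrist",t)[:2]:
    u,v,_,_=d["bbox"];print(t,round(float(d["p"]),2),np.round(d["bbox"]),pt("wrist",u,v,.17,ci).round(3))
E
```

```text
time: 2.9
tool_pos: [0.596, -0.272, 0.2612]
tool_rot: [-0.706, -0.043, 0.706, -0.043]
contact_force: [-0.1, 0.2, 0.6]
finger_gap: 0.994
[ 0.59597699 -0.27199619  0.26119378] [-6.12213117e-01  3.47568088e-01  1.31299486e+00  1.06121259e-06
  1.48120547e+00  8.37021278e-01] [ 1.21262657e-01 -9.92620448e-01 -1.18491729e-04]
grip 0.73 [177. 183. 170. 121.] [ 0.602 -0.211  0.17 ]
```

View pics/c.png

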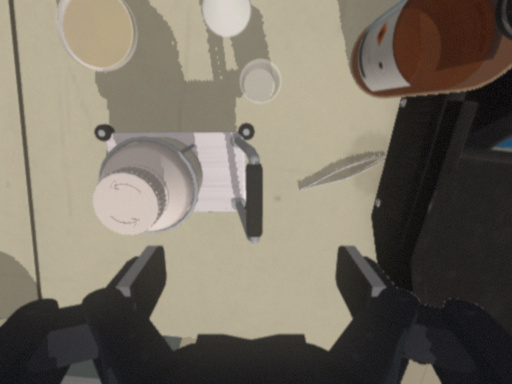

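Wrist view: grip bar from (254,165) to (255,236), right-side buffers at (103,132) and (247,131), cap top centre about (130,203), and the caddy axis nearly level in the picture.

```bash
python3 - <<'E'
from h import *
ci=camera_info("wrist")
for n,u,v,z in(("ga",254,165,.174),("gb",255,236,.174),("bF",103,132,.053),("bR",247,131,.053),("cap",130,203,.175)):print(n,pt("wrist",u,v,z,ci).round(4))
for g in(("yaw97",(.5845,-.182,np.radians(97.2))),):
  print(xf(g[1],(-.093,0,.17)),xf(g[1],(.085,-.05,.05)),xf(g[1],(-.085,-.05,.05)))
E
```

```text
ga [ 0.6258 -0.2715  0.174 ]
gb [ 0.5654 -0.2805  0.174 ]
bF [ 0.6198 -0.0949  0.053 ]
bR [ 0.6429 -0.2623  0.053 ]
cap [ 0.5816 -0.175   0.175 ]
[ 0.59615599 -0.27426667  0.17      ] [ 0.62345241 -0.09140359  0.05      ] [ 0.64475906 -0.26006309  0.05      ]
```

```bash
python3 -m handwheel '[8.5,1,0.4,0,-1,0,0, 8.5,1.5,0,0,0,0,0, 8.5,1.5,0,0,0,0,0, 8.5,1.5,0,0,0,0,0, 8.5,1.5,0,0,0,0,0, 8.5,1.5,0,0,0,0,0, 8.5,1.5,0,0,0,0,0, 8.5,1.5,0,0,0,0,0, 5,0.5,0,0,0,0,0, 3,0,0,0,0,0,0, 1,0,0,0,0,0,0, 1,0,0,0,0,0,0, 1,0,0,0,0,0,0, 1,0,0,0,0,0,0, 1,0,0,0,0,0,0]'; python3 - <<'E'
from h import *
s=sense();print(s["tool_pos"],s["wrist_torque"],s["finger_gap"]*85,R.from_quat(s["tool_rot"]).as_matrix()[:,1])
E
```

```text
time: 4.6
tool_pos: [0.5973, -0.2764, 0.1424]
tool_rot: [0.706, 0.051, -0.705, 0.052]
contact_force: [1.5, 0.1, 3.0]
finger_gap: 0.152
[ 0.59727791 -0.27640273  0.14243267] [ 0.03197124 -0.22206925 -0.09901344] 12.920263878870113 [ 0.14409907 -0.98956213  0.00149675]
```

```bash
python3 -m handwheel '[1,0,-0.3,0,0,0,0, 1,0,-0.5,0,0,0,0, 1,0,-0.5,0,0,0,0, 1,0,-0.5,0,0,0,0, 1,0,-0.5,0,0,0,0, 1,0,-0.5,0,0,0,0, 1,0,-0.5,0,0,0,0, 1,0,-0.5,0,0,0,0, 1,0,-0.5,0,0,0,0, 1,0,-0.5,0,0,0,0, 1,0,-0.5,0,0,0,0, 1,0,-0.5,0,0,0,0, 1,0,-0.5,0,0,0,0, 1,0,-0.5,0,0,0,0, 1,0,-0.5,0,0,0,0, 1,0,-0.2,0,0,0,0, 1,0,0,0,0,0,0]'; python3 - <<'E'
from h import *
s=sense();r=R.from_quat(s["tool_rot"]).as_matrix();print(s["tool_pos"],s["wrist_torque"],s["finger_gap"]*85,np.degrees(np.arctan2(-r[1,1],-r[0,1])),r[:,0])
a=get_image("scene");b=get_image("side")
p=np.array(s["tool_pos"]);f=-r[:,1];o=p+.093*f;print("origin",o,"axle",p+.149*f)
y=np.arctan2(f[1],f[0])
bay=(.566,.436,np.pi/2)
for n,im in(("scene",a),("side",b)):
  im=cv2.cvtColor(im,cv2.COLOR_RGB2BGR).copy();k=4
  im=cv2.resize(im,None,fx=k,fy=k,interpolation=cv2.INTER_CUBIC)
  q=(o[0],o[1],y)
  c=pix(n,[*o[:2],.05])
  for L in((.085,.05,.046),(.085,-.05,.046),(-.085,.05,.046),(-.085,-.05,.046),(.014,0,.175),(-.071,.036,.01),(-.071,-.036,.01)):
    cv2.circle(im,tuple((pix(n,xf(q,L))*k+k/2).astype(int)),3,(0,0,255),-1)
  for L in((0,.073,.046),(-.135,.073,.046),(-.19,.104,.046),(0,-.073,.046),(-.135,-.073,.046),(-.19,-.104,.046),(.006,0,.046)):
    cv2.circle(im,tuple((pix(n,xf(bay,L))*k+k/2).astype(int)),3,(0,255,0),-1)
  cv2.imwrite(f"pics/d_{n}.png",im)
A=cv2.imread("pics/d_scene.png");B=cv2.imread("pics/d_side.png")
cs=(pix("scene",[*o[:2],.05])*4).astype(int);cd=(pix("side",[*o[:2],.05])*4).astype(int)
A=A[max(cs[1]-300,0):cs[1]+300,max(cs[0]-200,0):cs[0]+200];B=B[max(cd[1]-300,0):cd[1]+300,max(cd[0]-200,0):cd[0]+200]
cv2.imwrite("pics/d.png",np.hstack([A,B]))
E
```

```text
time: 6.3
tool_pos: [0.5863, -0.2011, 0.1423]
tool_rot: [0.706, 0.051, -0.705, 0.051]
contact_force: [2.6, 0.1, 5.3]
finger_gap: 0.156
[ 0.5863272  -0.20113472  0.14233518] [ 0.17637525 -0.30451274 -0.32096574] 13.245182402392548 98.31245447582283 [ 1.93663359e-03 -3.13935525e-04 -9.99998075e-01]
origin [ 0.57288207 -0.10911175  0.14228026] axle [ 0.56478608 -0.05370008  0.14224718]
```

View pics/d.png

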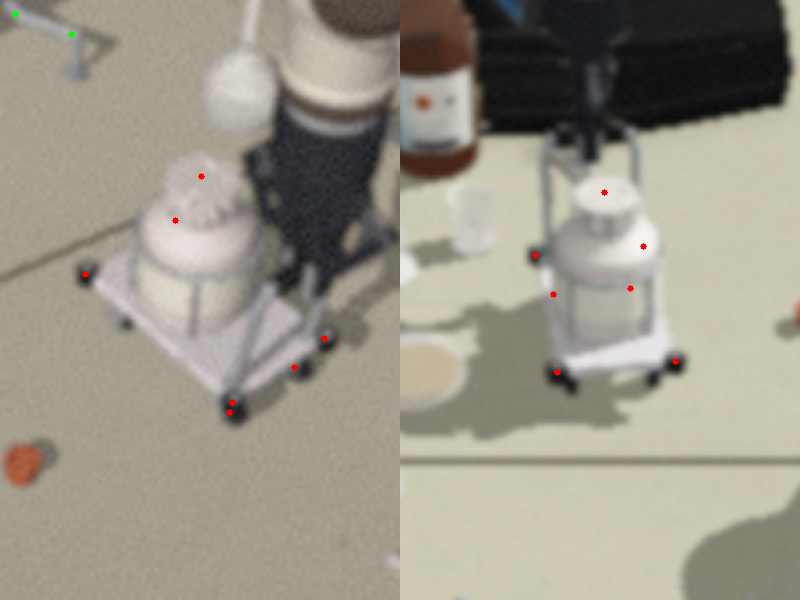

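Overlay check: the predicted buffers, cap and trailing right castor (294,367) fall on the picture. The caddy pose estimate is therefore good and the castor has swung to trail. Next is the S-steer onto the bay line.

```bash
python3 -m handwheel '[1,0,-0.5,0.1,0.5,0,0, 1,0,-1,0.26,1,0,0, 1,0,-1,0.26,1,0,0, 1,0,-1,0.26,1,0,0, 1,0,-1,0.26,1,0,0, 1,0,-1,0.26,1,0,0, 1,0,-1,0.26,1,0,0, 1,0,-1,0.26,1,0,0, 1,0,-1,0.26,1,0,0, 1,0,-1,0.26,1,0,0, 1,0,-1,0.26,1,0,0, 1,0,-1,0.26,1,0,0, 1,0,-1,0.2,0.8,0,0, 1,0,-1,0,0,0,0, 1,0,-1,0,0,0,0, 1,0,-0.7,0,0,0,0, 1,0,0,0,0,0,0]'; cat > look.py <<'E'
from h import *
import sys
s=sense();r=R.from_quat(s["tool_rot"]).as_matrix();p=np.array(s["tool_pos"]);f=-r[:,1]
y=np.arctan2(f[1],f[0]);o=p+.093*f
print("tool",p.round(4),"yaw",np.degrees(y).round(2),"axle",(p+.149*f)[:2].round(4),"nose",(p+.188*f)[:2].round(4),"F",s["contact_force"].round(1),"T",s["wrist_torque"].round(2),"gap",s["finger_gap"]*85,"J",s["joint_positions"].round(2))
if len(sys.argv)>1:
  q=(o[0],o[1],y);bay=(.566,.436,np.pi/2);k=4;out=[]
  for n in("scene","side"):
    im=cv2.resize(cv2.cvtColor(get_image(n),cv2.COLOR_RGB2BGR),None,fx=k,fy=k,interpolation=cv2.INTER_CUBIC)
    for L in((.085,.05,.046),(.085,-.05,.046),(-.085,.05,.046),(-.085,-.05,.046),(.014,0,.175),(-.071,.036,.01),(-.071,-.036,.01)):
      cv2.circle(im,tuple((pix(n,xf(q,L))*k+k/2).astype(int)),3,(0,0,255),-1)
    for L in((0,.073,.046),(-.135,.073,.046),(-.19,.104,.046),(0,-.073,.046),(-.135,-.073,.046),(-.19,-.104,.046),(.006,0,.046)):
      cv2.circle(im,tuple((pix(n,xf(bay,L))*k+k/2).astype(int)),3,(0,255,0),-1)
    c=(pix(n,[.566,.5*(o[1]+.3),.05])*4).astype(int);c[1]=min(c[1],384*4-300)
    out.append(im[max(c[1]-300,0):max(c[1]-300,0)+600,c[0]-200:c[0]+200])
  cv2.imwrite(sys.argv[1],np.hstack(out))
E
python3 look.py pics/e.png
```

```text
time: 8.1
tool_pos: [0.5508, -0.0505, 0.1423]
tool_rot: [0.707, -0.024, -0.706, -0.024]
contact_force: [0.7, 0.5, 7.0]
finger_gap: 0.157
tool [ 0.5508 -0.0505  0.1423] yaw 86.07 axle [0.5611 0.0982] nose [0.5637 0.1371] F [0.7 0.5 7. ] T [ 0.05 -0.09 -0.11] gap 13.379828122674187 J [-0.31  0.19  1.75  0.    1.21  1.33]
```

View pics/e.png

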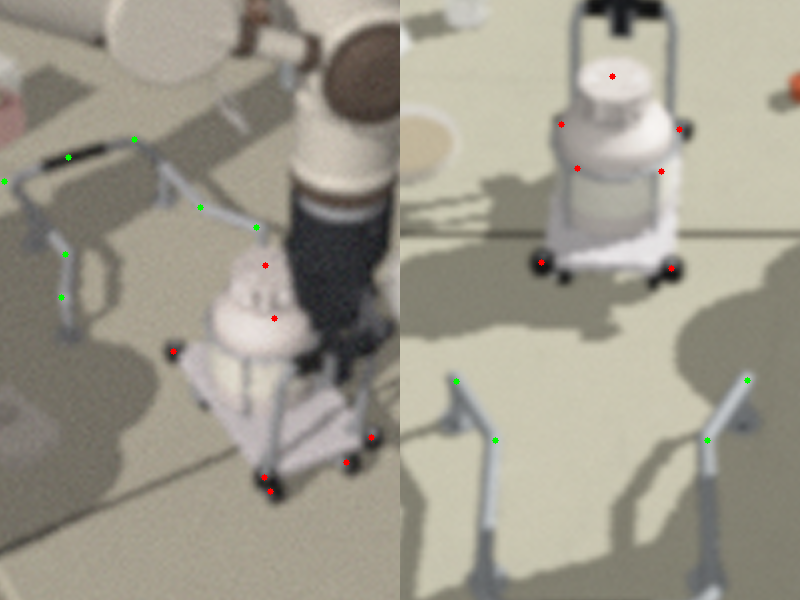

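Overlay: the bay model dots lie on the tubes in both views, and the caddy is now squarely facing the mouth. I'll refine the bay pose by fitting its tube line to the masks.

```bash
python3 - <<'E'
from h import *
from scipy.optimize import minimize
from scipy.ndimage import map_coordinates
G={}
for n in("scene","side"):
  get_image(n);d=masks_of(n,"bay")[0];print(n,d["p"],d["bbox"]);G[n]=cv2.GaussianBlur(d["mask"].astype(float),(0,0),1.2)
V=np.array([(-.19,.104),(-.135,.073),(-.012,.073),(.006,.05),(.006,-.05),(-.012,-.073),(-.135,-.073),(-.19,-.104)])
L=np.vstack([a+(b-a)*t for a,b in zip(V[:-1],V[1:]) for t in np.linspace(0,1,25)])
def cost(q,cams):
  p=(q[0],q[1],np.radians(q[2]));c=0
  for n in cams:
    ci=camera_info(n);uv=np.array([pix(n,xf(p,(*l,.046)),ci) for l in L]);c-=map_coordinates(G[n],[uv[:,1],uv[:,0]],order=1).mean()
  return c
for cams in(("side",),("scene",),("scene","side")):
  r=minimize(cost,[.566,.436,90],args=(cams,),method="Nelder-Mead",options=dict(initial_simplex=[[.566,.436,90],[.571,.436,90],[.566,.441,90],[.566,.436,92.5]],xatol=1e-4,fatol=1e-5));print(cams,r.x,r.fun)
E
```

```text
scene 0.72 [229.4, 171.7, 60.1, 48.5]
side 0.78 [253.9, 282.9, 77.9, 67.1]
('side',) [ 0.56977656  0.4357356  89.78505466] -0.9005993333011793
('scene',) [ 0.5691319   0.43564748 89.86930804] -0.6323702592120878
('scene', 'side') [ 0.56951008  0.43576469 89.83102553] -1.5324992700688433
```

```bash
python3 -m handwheel '[1,0,-0.8,0,0,0,0, 1,0,-1,0,0,0,0, 1,0,-1,0,0,0,0, 1,0,-1,0,0,0,0, 1,0,-0.9,-0.1,-0.4,0,0, 1,0,-1,-0.13,-0.5,0,0, 1,0,-1,-0.13,-0.5,0,0, 1,0,-1,-0.13,-0.5,0,0, 1,0,-1,-0.13,-0.5,0,0, 1,0,-1,-0.13,-0.5,0,0, 1,0,-1,-0.13,-0.5,0,0, 1,0,-0.8,-0.1,-0.4,0,0, 1,0,-0.4,-0.06,-0.3,0,0, 1,0,0,0,0,0,0]';python3 look.py pics/f.png
```

```text
time: 9.8
tool_pos: [0.5671, 0.0679, 0.142]
tool_rot: [0.708, 0.001, -0.707, 0.001]
contact_force: [0.8, 0.7, 5.4]
finger_gap: 0.156
tool [0.5671 0.0679 0.142 ] yaw 90.15 axle [0.5667 0.2169] nose [0.5666 0.2559] F [0.8 0.7 5.4] T [ 0.15 -0.27 -0.2 ] gap 13.266941258283387 J [-0.09  0.23  1.7   0.    1.21  1.48]
```

View pics/f.png

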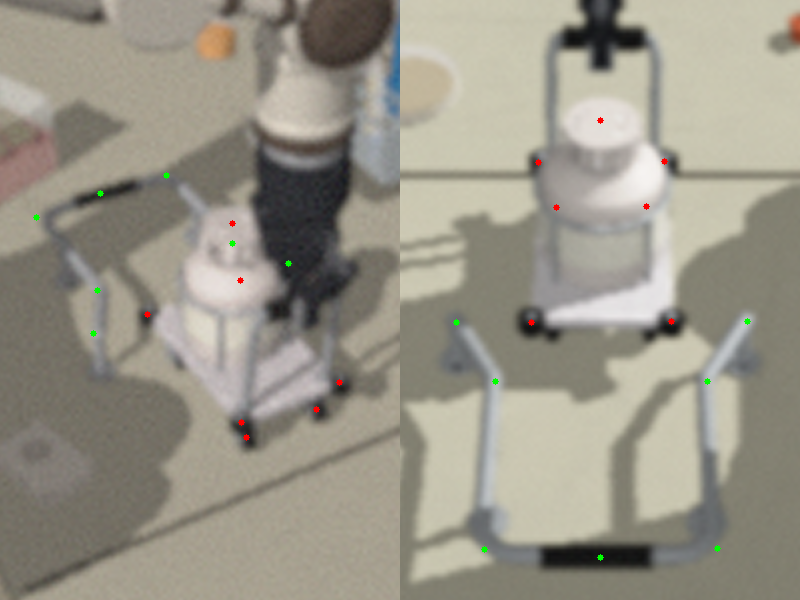

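Side view: the front buffers (531,322) and (673,322) are centred between the mouth ends (455,322) and (749,322). The stop pad centre (596,556) lies about 2 mm toward +x, so I'll bend 0.6° that way and drive in, then creep.

```bash
python3 -m handwheel '[1,0,-0.8,0.03,0.13,0,0, 1,0,-1,0.03,0.13,0,0, 1,0,-1,0.03,0.13,0,0, 1,0,-1,0.03,0.13,0,0, 1,0,-1,0.03,0.13,0,0, 1,0,-1,0,0,0,0, 1,0,-1,0,0,0,0, 1,0,-1,0,0,0,0, 1,0,-1,0,0,0,0, 1,0,-1,0,0,0,0, 1,0,-1,0,0,0,0, 1,0,-1,0,0,0,0, 1,0,-1,0,0,0,0, 1,0,-1,0,0,0,0, 1,0,-1,0,0,0,0, 1,0,-1,0,0,0,0, 1,0,-0.7,0,0,0,0, 1,0,-0.4,0,0,0,0, 1,0,0,0,0,0,0]';python3 look.py pics/g.png
```

```text
time: 11.8
tool_pos: [0.5667, 0.2368, 0.1419]
tool_rot: [0.708, -0.003, -0.707, -0.003]
contact_force: [1.6, 0.9, 5.8]
finger_gap: 0.154
tool [0.5667 0.2368 0.1419] yaw 89.48 axle [0.5681 0.3858] nose [0.5685 0.4247] F [1.6 0.9 5.8] T [ 0.16 -0.27 -0.29] gap 13.063887078477146 J [0.2  0.34 1.57 0.   1.24 1.78]
```

View pics/g.png

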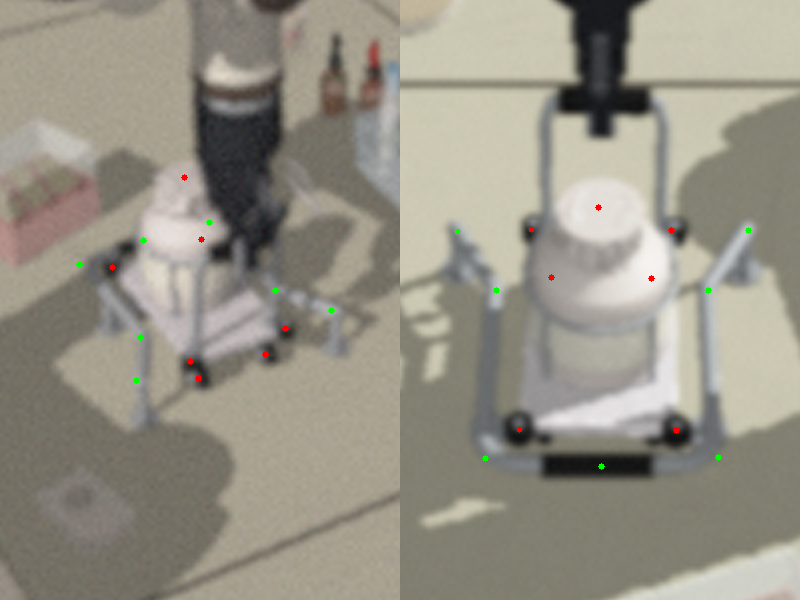

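Side view: the caddy is in the bay, with front buffers (519,430) and (676,430) about 11 mm short of the stop and centred. Now I creep.

```bash
python3 -m handwheel '[1,0,-0.2,0,0,0,0, 1,0,-0.2,0,0,0,0, 1,0,-0.2,0,0,0,0, 1,0,-0.1,0,0,0,0, 1,0,-0.1,0,0,0,0,1,0,0,0,0,0,0]';python3 look.py; python3 -m handwheel '[1,0,-0.1,0,0,0,0, 1,0,-0.1,0,0,0,0,1,0,0,0,0,0,0]';python3 look.py
```

```text
time: 12.5
tool_pos: [0.5669, 0.2441, 0.142]
tool_rot: [0.708, -0.003, -0.707, -0.003]
contact_force: [1.0, -0.1, 5.8]
finger_gap: 0.156
tool [0.5669 0.2441 0.142 ] yaw 89.45 axle [0.5683 0.3931] nose [0.5687 0.4321] F [ 1.  -0.1  5.8] T [ 0.04 -0.28 -0.31] gap 13.294970159417417 J [ 0.21  0.34  1.56 -0.    1.24  1.79]
time: 12.8
tool_pos: [0.5673, 0.2448, 0.1421]
tool_rot: [0.708, -0.004, -0.706, -0.003]
contact_force: [3.3, -4.6, 5.5]
finger_gap: 0.158
tool [0.5673 0.2448 0.1421] yaw 89.45 axle [0.5687 0.3938] nose [0.5691 0.4328] F [ 3.3 -4.6  5.5] T [-0.72 -0.32 -0.18] gap 13.390237105895897 J [ 0.21  0.34  1.56 -0.    1.24  1.79]
```

```bash
python3 -m handwheel '[1,0,-0.1,0,0,0,0, 1,0,-0.1,0,0,0,0,1,0,0,0,0,0,0]';python3 look.py pics/h.png
```

```text
time: 13.1
tool_pos: [0.5678, 0.2451, 0.1422]
tool_rot: [0.708, -0.005, -0.706, -0.001]
contact_force: [2.7, -11.2, 5.9]
finger_gap: 0.156
tool [0.5678 0.2451 0.1422] yaw 89.45 axle [0.5692 0.3941] nose [0.5696 0.4331] F [  2.7 -11.2   5.9] T [-1.41 -0.42 -0.09] gap 13.297954458730034 J [ 0.22  0.35  1.55 -0.01  1.24  1.8 ]
```

View pics/h.png

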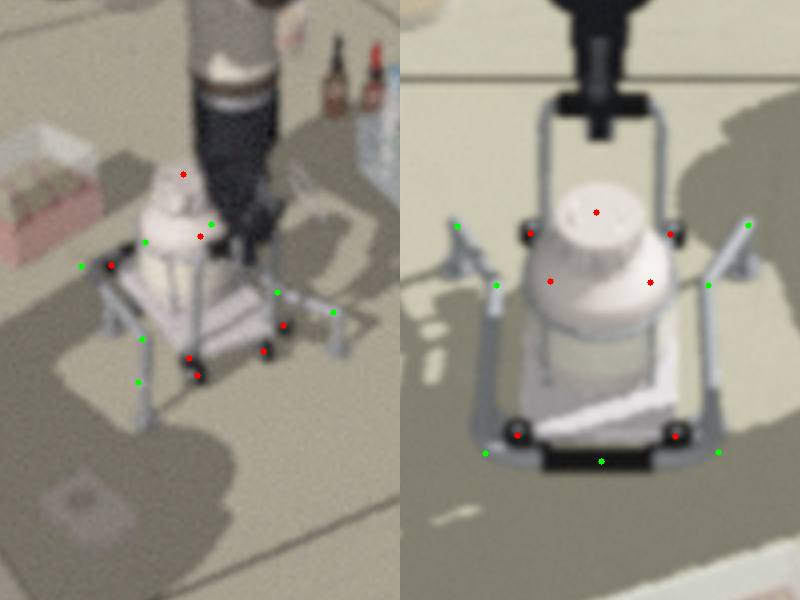

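Scene and side views: both front buffers, (517,433) and (676,433) in the side view, are up against the stop tube, and the force reads 11 N against it. I'll relax the push and release.

```bash
python3 -m handwheel '[1,0,0.1,0,0,0,0, 1,0,0.1,0,0,0,0, 1,0,0,0,0,0,0]';python3 look.py;  python3 -m handwheel '[2,0,0,0,0,0,0, 3,0,0,0,0,0,0, 5,0,0,0,0,0,0,8.5,0,0,0,0,0,0,8.5,0,0,0,0,0,0,8.5,0,0,0,0,0,0,8.5,0,0,0,0,0,0,8.5,-1,0,0,0,0,0,8.5,-2,0,0,0,0,0,8.5,-2,0,0,0,0,0,8.5,-2,0,0,0,0,0,8.5,-1.5,0,0,0,0,0,8.5,0,0,0,0,0,0]';python3 look.py; python3 - <<'E'
from h import *
w=get_image("wrist");ci=camera_info("wrist");cv2.imwrite("pics/i.png",cv2.cvtColor(w,cv2.COLOR_RGB2BGR))
for n,z in(("cap_top",.17),("caddy",.05),("grip",.17)):
  for d in masks_of("wrist",n)[:2]:print(n,d["p"],np.round(d["bbox"],1),pt("wrist",*d["bbox"][:2],z,ci).round(4))
E
```

```text
time: 13.5
tool_pos: [0.5673, 0.2447, 0.1421]
tool_rot: [0.708, -0.004, -0.706, -0.003]
contact_force: [1.7, -4.6, 5.8]
finger_gap: 0.153
tool [0.5673 0.2447 0.1421] yaw 89.44 axle [0.5687 0.3937] nose [0.5691 0.4327] F [ 1.7 -4.6  5.8] T [-0.6  -0.36 -0.15] gap 13.03909704251153 J [ 0.21  0.34  1.56 -0.    1.24  1.79]
time: 14.8
tool_pos: [0.5682, 0.2462, 0.2298]
tool_rot: [0.709, -0.003, -0.705, -0.004]
contact_force: [-0.0, -0.4, 0.2]
finger_gap: 0.998
tool [0.5682 0.2462 0.2298] yaw 89.45 axle [0.5697 0.3952] nose [0.57   0.4342] F [-0.  -0.4  0.2] T [-0.04 -0.06 -0.01] gap 84.83102840089708 J [0.21 0.27 1.47 0.   1.4  1.79]
cap_top 0.59 [114.3 213.1  84.4  75.1] [0.5684 0.3438 0.17  ]
caddy 0.94 [164.3 192.9 192.8 138. ] [0.55   0.3435 0.05  ]
grip 0.9 [166.  192.3 193.6 132.3] [0.5837 0.3049 0.17  ]
```

View pics/i.png

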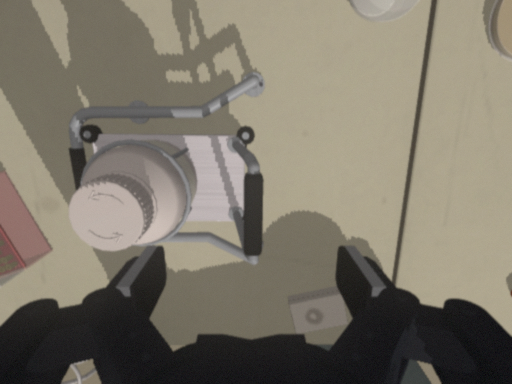

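Wrist view: the caddy sits in the bay with its right front buffer (91,133) against the stop bar (col ~78). The cap top disc is centred at about (106,213) and the grip at (254,214).

```bash
python3 - <<'E'
from h import *
ci=camera_info("wrist")
for n,u,v,z in(("cap",106,213,.175),("ga",254,175,.174),("gb",253,252,.174),("bF",91,133,.053),("bR",246,134,.053),("stop",78,165,.052)):print(n,pt("wrist",u,v,z,ci).round(4))
E
```

```text
cap [0.5697 0.3452 0.175 ]
ga [0.5954 0.2422 0.174 ]
gb [0.5381 0.2433 0.174 ]
bF [0.6155 0.4119 0.053 ]
bR [0.6128 0.249  0.053 ]
stop [0.5815 0.4323 0.052 ]
```

```bash
python3 -m handwheel '[8.5,0,-2,0,0,0,0,8.5,0,-3,0,0,0,0,8.5,0,-3,0,0,0,0,8.5,0,-2.6,0,0,0,0,8.5,2,0,0,0,0,0,8.5,2,0,0,0,0,0,8.5,2,0,0,0,0,0,8.5,1.3,0,0,0,0,0,8.5,0.5,0,0,0,0,0,8.5,0.5,0,0,0,0,0,8.5,0,0,0,0,0,0]';python3 look.py;  python3 -m handwheel '[7,0,0,0,0,0,0, 6,0,0,0,0,0,0, 5,0,0,0,0,0,0,4,0,0,0,0,0,0,4,0,0,0,0,0,0,4,0,0,0,0,0,0]';python3 look.py
```

```text
time: 16.1
tool_pos: [0.5677, 0.3517, 0.1432]
tool_rot: [-0.707, 0.003, 0.707, 0.003]
contact_force: [0.1, -0.4, -0.4]
finger_gap: 0.996
tool [0.5677 0.3517 0.1432] yaw 89.44 axle [0.5691 0.5007] nose [0.5695 0.5397] F [ 0.1 -0.4 -0.4] T [ 0.02 -0.04 -0.05] gap 84.64553290560518 J [0.37 0.47 1.39 0.   1.28 1.95]
time: 16.7
tool_pos: [0.5681, 0.3519, 0.1439]
tool_rot: [0.708, -0.003, -0.707, -0.004]
contact_force: [0.9, -0.4, 2.8]
finger_gap: 0.627
tool [0.5681 0.3519 0.1439] yaw 89.45 axle [0.5696 0.5009] nose [0.5699 0.5399] F [ 0.9 -0.4  2.8] T [-0.05 -0.05 -0.01] gap 53.332567272628744 J [ 0.37  0.47  1.39 -0.    1.28  1.95]
```

```bash
python3 -m handwheel '[4,0.2,0,0,0,0,0,4,0.2,0,0,0,0,0,4,0.2,0,0,0,0,0,4,0.2,0,0,0,0,0,4,0,0,0,0,0,0]';python3 look.py
```

```text
time: 17.2
tool_pos: [0.5693, 0.3524, 0.1395]
tool_rot: [0.709, -0.003, -0.705, -0.004]
contact_force: [-3.1, -2.7, 16.8]
finger_gap: 0.626
tool [0.5693 0.3524 0.1395] yaw 89.47 axle [0.5707 0.5014] nose [0.571  0.5404] F [-3.1 -2.7 16.8] T [-0.45  0.58  0.08] gap 53.19023515512626 J [ 0.37  0.47  1.4  -0.    1.27  1.95]
```

```bash
python3 -m handwheel '[4,0.1,0,0,-4,0,0,4,0.1,0,0,-4,0,0,4,0,0,0,0,0,0]';python3 look.py;python3 -m handwheel '[4,0.1,0,0,-4,0,0,4,0.1,0,0,-4,0,0,4,0,0,0,0,0,0]';python3 look.py
```

```text
time: 17.5
tool_pos: [0.5702, 0.3519, 0.1392]
tool_rot: [0.708, 0.046, -0.703, 0.046]
contact_force: [-3.7, -5.1, 22.0]
finger_gap: 0.626
tool [0.5702 0.3519 0.1392] yaw 97.51 axle [0.5508 0.4997] nose [0.5457 0.5383] F [-3.7 -5.1 22. ] T [-0.9   0.86 -0.1 ] gap 53.208390580323325 J [ 0.37  0.47  1.4  -0.    1.27  1.81]
time: 17.8
tool_pos: [0.5711, 0.3515, 0.139]
tool_rot: [0.704, 0.095, -0.698, 0.096]
contact_force: [-6.7, -8.6, 30.1]
finger_gap: 0.625
tool [0.5711 0.3515 0.139 ] yaw 105.49 axle [0.5313 0.4951] nose [0.5209 0.5327] F [-6.7 -8.6 30.1] T [-1.39  1.04 -0.23] gap 53.12755691872547 J [ 0.37  0.47  1.4  -0.    1.27  1.67]
```

```bash
for i in 1; do python3 -m handwheel '[4,-0.2,0,0,-4,0,0,4,0,0,0,-4,0,0,4,0,0,0,0,0,0]' >/dev/null;python3 look.py;python3 -m handwheel '[4,0,0,0,-4,0,0,4,0,0,0,-4,0,0,4,0,0,0,0,0,0]'>/dev/null;python3 look.py;python3 -m handwheel '[4,0,0,0,-4,0,0,4,0,0,0,-4,0,0,4,0,0,0,0,0,0]'>/dev/null;python3 look.py; done
```

```text
tool [0.5707 0.3515 0.1392] yaw 113.49 axle [0.5113 0.4882] nose [0.4957 0.5239] F [-2.3 -5.7 22.4] T [-1.06  0.68 -0.16] gap 53.54155763634343 J [ 0.37  0.47  1.4  -0.    1.27  1.53]
tool [0.5706 0.3516 0.1392] yaw 121.49 axle [0.4928 0.4786] nose [0.4724 0.5119] F [-3.  -6.3 23.1] T [-0.97  0.69 -0.13] gap 53.025150515787004 J [ 0.37  0.47  1.4  -0.    1.27  1.4 ]
tool [0.5706 0.3516 0.1392] yaw 129.49 axle [0.4758 0.4666] nose [0.451  0.4967] F [-3.3 -6.5 23.7] T [-0.88  0.75 -0.22] gap 53.32056937991814 J [ 0.37  0.47  1.4  -0.    1.27  1.26]
```

```bash
cat > tq.py <<'E'
from h import *
a=[]
for i in range(6): get_image("side");a.append(sense()["wrist_torque"][2])
print("Tz",np.mean(a).round(3),np.std(a).round(3))
E
python3 tq.py;python3 -m handwheel '[4,0,0,0,-4,0,0,4,0,0,0,-4,0,0]' >/dev/null;python3 look.py;python3 tq.py;python3 -m handwheel '[4,0,0,0,-4,0,0,4,0,0,0,-4,0,0]'>/dev/null;python3 look.py;python3 tq.py;python3 -m handwheel '[4,0,0,0,-4,0,0,4,0,0,0,-4,0,0]'>/dev/null;python3 look.py; python3 tq.py
```

```text
Tz -0.148 0.018
tool [0.5706 0.3517 0.1392] yaw 137.54 axle [0.4607 0.4523] nose [0.4319 0.4786] F [-3.3 -6.1 22.3] T [-0.9   0.81 -0.37] gap 52.840539960830704 J [ 0.37  0.47  1.4  -0.    1.27  1.11]
Tz -0.164 0.047
tool [0.5705 0.3517 0.1392] yaw 145.54 axle [0.4476 0.4361] nose [0.4155 0.4581] F [-2.9 -6.2 22.7] T [-0.83  0.85 -0.4 ] gap 53.10748170644522 J [ 0.37  0.47  1.4  -0.    1.27  0.98]
Tz -0.179 0.044
tool [0.5704 0.3518 0.1392] yaw 153.54 axle [0.437  0.4181] nose [0.4021 0.4355] F [-3.3 -5.3 22.5] T [-0.76  0.88 -0.42] gap 53.464307351289655 J [ 0.37  0.47  1.4  -0.    1.27  0.84]
Tz -0.175 0.043
```

```bash
python3 -m handwheel '[4,0,0,0,-5,0,0,4,0,0,0,-5,0,0,4,0,0,0,-5,0,0,4,0,0,0,-5,0,0,4,0,0,0,-5,0,0,4,0,0,0,-5,0,0]' >/dev/null;python3 look.py;python3 tq.py;python3 -m handwheel '[4,-0.2,0,0,0,0,0,4,-0.2,0,0,0,0,0,4,-0.2,0,0,0,0,0,4,-0.2,0,0,0,0,0,4,0,0,0,0,0,0]'>/dev/null;python3 look.py
```

```text
tool [0.5705 0.3515 0.1392] yaw -176.41 axle [0.4218 0.3422] nose [0.3829 0.3397] F [-2.7 -7.7 23.2] T [-1.04  0.88 -0.37] gap 53.21264378374481 J [ 0.37  0.47  1.4  -0.    1.27  0.31]
Tz -0.12 0.057
tool [0.5688 0.352  0.1427] yaw -176.56 axle [0.42   0.3431] nose [0.3811 0.3407] F [ 1.9 -0.3  4.9] T [-0.02 -0.2  -0.04] gap 53.17180745968253 J [ 0.37  0.47  1.39 -0.    1.28  0.31]
```

```bash
python3 -m handwheel '[5.5,0,0,0,0,0,0,6,0,0,0,0,0,0,7,0,0,0,0,0,0,8.5,0,0,0,0,0,0,8.5,0,0,0,0,0,0,8.5,0,0,0,0,0,0,8.5,-0.5,0,0,0,0,0,8.5,-1,0,0,0,0,0,8.5,-2,0,0,0,0,0,8.5,-3,0,0,0,0,0,8.5,-3,0,0,0,0,0,8.5,-3,0,0,0,0,0,8.5,-2,0,0,0,0,0,8.5,0,0,3,0,0,0,8.5,0,0,4,0,0,0,8.5,0,0,4,0,0,0,8.5,0,0,4,0,0,0,8.5,0,0,0,0,0,0]'; python3 - <<'E'
from h import *
ci=camera_info("wrist")
w,a,b=[cv2.cvtColor(get_image(c),cv2.COLOR_RGB2BGR) for c in("wrist","scene","side")]
cv2.imwrite("pics/w.png",w)
f=lambda im,n:(lambda c:cv2.resize(im[c[1]-45:c[1]+45,c[0]-66:c[0]+67],(399,270),interpolation=cv2.INTER_CUBIC))(pix(n,[.568,.36,.05]).astype(int))
cv2.imwrite("pics/j.png",np.vstack([np.hstack([f(a,"scene"),f(b,"side")]),np.hstack([cv2.resize(w,(399,300)),np.zeros((300,399,3),np.uint8)])]))
E
```

```text
time: 23.7
tool_pos: [0.5775, 0.1978, 0.2877]
tool_rot: [0.486, 0.513, -0.486, 0.514]
contact_force: [-0.2, 0.7, 0.5]
finger_gap: 0.992
```

View pics/j.png

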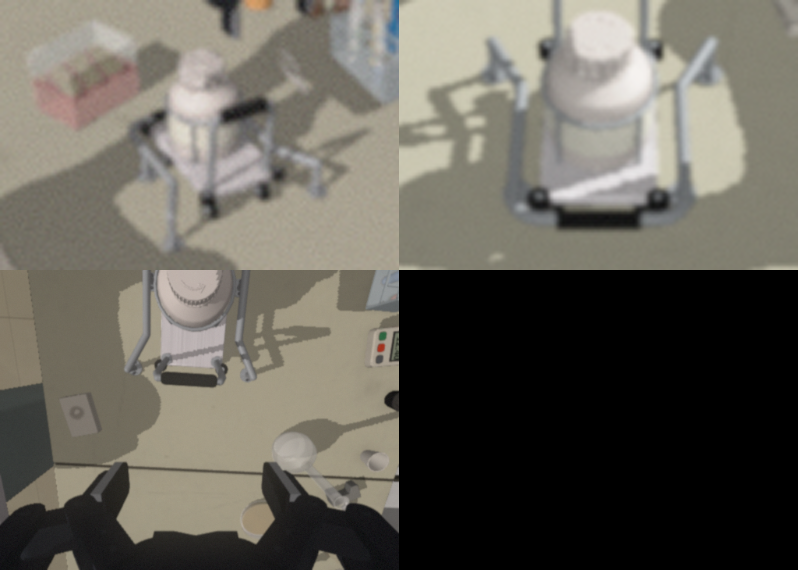

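Scene and side views: the caddy is in the bay, with front buffers (538,198) and (658,198) at the stop bar, the gripper clear, and the flask and slide box upright in place. I'll take one close check of the stop gap and castors against the moment when it was held home.

```bash
python3 - <<'E'
from h import *
k=4
A,B=[cv2.resize(cv2.cvtColor(get_image(n),cv2.COLOR_RGB2BGR),None,fx=k,fy=k,interpolation=cv2.INTER_CUBIC) for n in("scene","side")]
# same crops as pics/h.png
h=cv2.imread("pics/h.png");o=.2451+.093
out=[]
for n,im in(("scene",A),("side",B)):
    c=(pix(n,[.566,.5*(o+.3),.05])*4).astype(int);c[1]=min(c[1],384*4-300)
    out.append(im[max(c[1]-300,0):max(c[1]-300,0)+600,c[0]-200:c[0]+200])
j=np.hstack(out)
def reg(s1,s2):
    g=[cv2.cvtColor(x[s1,s2],cv2.COLOR_BGR2GRAY).astype(np.float32) for x in(h,j)];return cv2.phaseCorrelate(*g,cv2.createHanningWindow(g[0].shape[::-1],cv2.CV_32F))
print("handle side",reg(slice(150,300),slice(500,720)),"front",reg(slice(380,480),slice(460,740)),"bottle",reg(slice(290,430),slice(520,690)))
z=lambda x:np.hstack([cv2.resize(x[300:420,130:330],(400,240)),cv2.resize(x[385:485,470:730],(400,240))])
cv2.imwrite("pics/k.png",np.vstack([z(h),z(j)]))
E
```

```text
handle side ((0.43461945300649063, 0.2696191856760919), 0.23452030978732638) front ((0.002020762827953604, -0.20063064041760015), 0.31261276317967307) bottle ((-0.21577463546366005, -0.20549515026729637), 0.31317074725657335)
```

View pics/k.png

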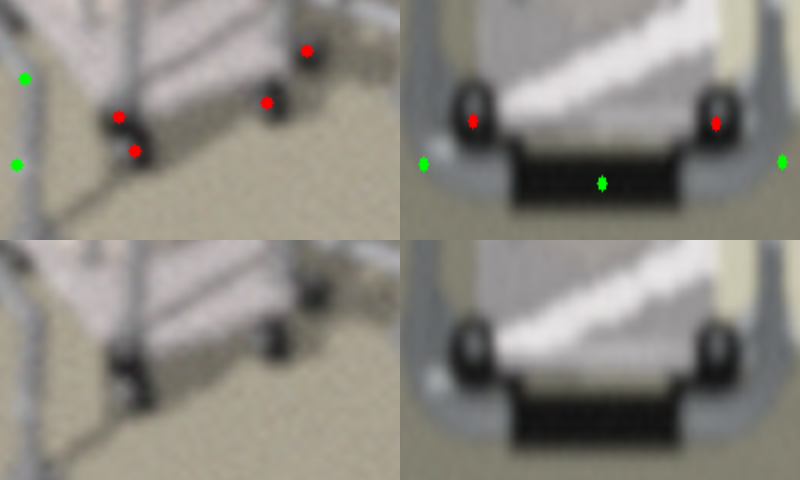

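```bash
python3 -c "
from plant import *
print(hand_in())"
```

```text
the job is handed in; nothing more can be done
None
```

The caddy is parked against the stop and I turned the safety cap anticlockwise while it was pressed hard down. I handed the job in at about 24 s of the 67 s. I have no direct sight of how far the inner cap loosened.

- **Driving:** I pinched the handle and rolled the caddy about 75 mm straight ahead so the castors swung to trail. An S-curve then lined it up with the bay, and I drove it in and crept the last few millimetres at 10–20 mm/s. It met the stop gently, pressed to about 11 N, and then I let go.
- **Cap:** I gripped the shell, pressed it to its firm stop (22–30 N), turned it 94° anticlockwise, let up and withdrew.

**Last checks**
- **Parking:** Compared with the picture taken while it was held home, the caddy had moved less than about 0.5 mm. Both front buffers are at the stop bar.
- **Castors:** The right castor shows trailing straight and the left is partly hidden. Neither has changed since the drive in.
- **Bystanders:** The flask and slide box appear where they stood.

**Uncertain or in disagreement**
- **Cap angle:** I inferred it from wrist torque, which was steady at about -0.12 to -0.18 N m and suggests the teeth were driving after roughly 10–20° of turn. That gives about 70–85° of loosening. If the full 36° of idle turn had been used up first, it would be only about 58°.
- **Stop position:** The caddy met the stop about 3 mm earlier than the camera fit of the bay predicted. The contact force and the pictures agree that it is home.

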